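Slide the port plug across a gear-case cover until it drops home

ROBOT

A 6-joint arm with a two-finger parallel gripper is mounted at the origin on the work surface. World frame = base frame: x ahead of the robot, y to its left, z up, the work surface at z = 0. Lengths are in m, angles in rad, forces in N, time in s.
With the tool pointing down it reaches from about 0.35 to 0.775 m from the base axis. Payload 7.3 kg.
Tool frame: the origin (TCP) lies on the centre line of the jaws, within the pads' length; the fingertips stand 11 mm ahead of it and the grasp point (between the pads) lies 8 mm behind it; y points along the fingers, z is the direction in which the jaws open and shut, and the axes are right-handed (so a half turn about y gives the same grasp; the last joint's range is limited). The gripper opens to 92 mm and grips with 3 to 60 N. Pads are 19 mm wide; open, the fingers measure 130 mm over their backs; the gripper's body (75 mm by 190 mm) begins 47 mm behind the grasp point.
Start: joints at [1.088, 0.342, 1.524, -0, 1.275, -0.146], TCP at [0.173, 0.496, 0.209] pointing down, gripper open.
Joint ranges: [-2.53, 2.53], [-0.77, 2.02], [0.04, 2.7], [-1, 4.14], [0.28, 2.66], [-3.11, 3.11]. Speed limits (rad/s): [2.57, 2.57, 3.14, 3.14, 3.14, 3.14].

INTERFACE

Orientations are given as [roll, pitch, yaw] about the fixed x, y, z axes, in that order (R = Rz(yaw) Ry(pitch) Rx(roll)).
In Python, from cell import robot, cams gives the robot as it stands.
- The arm moves only by the tool apply_moves, never from a script. Its argument "plan" is a list of rows, each a list of 7 numbers: the shift along the tool's x, y, z in m, then the turn, a rotation vector about the tool's x, y, z in degrees, then the gripper command: -1 is fully open, 1 is shut, values between are in proportion. A call has exactly 5 rows; each row is the pose to reach, as a shift and turn from the pose commanded when the call began, along the tool's axes at that moment; what a row does not reach only later rows make up. A row lasts 1/8 s, in which the tool goes at most 62.5 mm and 10.7 degrees, less where a joint would pass 70% of its speed; a pose out of reach is approached as far as the arm can. A call with a gripper value outside its range is refused whole. The fingers move at their own pace and stop on an object; "squeeze" is the grip in N (left out, the last holds). Time passes only in rows, so rows that repeat a pose let the fingers close, or fill a call up. It gives the time, the measured TCP pose, the force and the opening at its end, in the units of the state.
- robot.observe(): the state, without advancing time (a new reading comes with each control period).
- cams.read_camera(name): name is "scene" or "top" or "wrist"; returns the picture (480x640x3 uint8, blue, green, red); there is no depth.
- cams.calibration(name): a dict with "fx", "fy", "cx", "cy" (pixels), "dist" ([k1, k2, p1, p2, k3] as OpenCV has them; the pictures are not rectified), "extrinsics" (4x4, takes a point from world to camera coordinates); the wrist camera has in their place "T_tool_cam" (4x4, takes a point from camera to tool coordinates, whose origin is the TCP and whose axes are the tool frame's). Camera axes: x right, y up, looking along -z (the intrinsics and any distortion apply to the point x, -y, -z); pixel columns grow to the right and rows downward; lengths in m; the calibration is good to about 2 mm. A picture is of the moment at which its call begins: read the wrist's pose just before it. calibration takes no time and is no camera call.
- robot.hand_in(): hands the job in, once; it reports no verdict.
The state is a dict: "time": time; "qpos": joint angles; "qvel": joint speeds; "joint_efforts": joint torques, N m; "tool_pos": TCP position; "tool_rot": TCP orientation; "contact_force": force on the tool from outside, world axes, zero at the start; "torque": the same for the moment, N m; "opening": finger opening in m.
Only numpy, scipy, OpenCV 4.12 (cv2) and the standard library are available. Lean on these libraries where they do the work, as an engineer would, in place of code of your own. Each camera call takes 0.05 s, during which the arm holds its last target. There are 200 camera calls.

TASK

On the motorcycle workshop bench, take the plug with the round upright knob out of the wooden block and close the open port of the gear case with it. Hold it upright, set its foot down on the cover at the plain end of the track between the two ribs, slide it along the track with its foot on the cover until it drops into the port (do not lower it into the port from above), and leave it there upright, fully home with its collar on the cover. Leave the plug with the crossbar handle in the block.

Things in the scene. Friction and masses are not known exactly. Their poses are not given: they have to be found in the camera images.
- plug: The plug to use, steel, upright in a wooden block; lifts straight out. Origin: centre of its foot, now 10 mm over the bench; z up its axis, x along the block. From the foot: shank 18 mm in diameter to 40 mm up (lowest 8 mm tapered to a 10 mm foot), round collar 52 mm in diameter to 46 mm, plain round knob 28 mm in diameter to 100 mm (grip it here). Space along its y is free. 0.2 to 0.35 kg.
- tee: The other plug, leave it alone: steel, same shank, square 44 mm collar, thin stem and a crossbar handle 80 mm long, 16 mm thick, top 96 mm above the foot. Stands in the same block (220 x 85 mm, 50 mm tall), 110 mm from the plug along the block's length. Origin: centre of its foot, z up, x along the block and crossbar.
- port (a point): Centre of the mouth of the only hole in the aluminium cover (170 x 250 mm) of the gear case, level with the cover's flat top, 60 mm above the bench. Hole 36 mm in diameter, 58 mm deep; with the plug's collar on the cover its foot is 40 mm below this point. Case fixed. y: along the cover, away from its plain end; x: across; z: up. The port is 55 mm from the cover's centre along +y.
- plain_end (a point): Point on the cover's flat top, 60 mm above the bench, at the plain end of the track, 110 mm from the port along the port's -y; same axes. From here to the port the cover is flat and smooth. Two ribs 6 mm high and wide run along y beside the track, inner faces 40 mm from its centre line; six bolt heads 6 mm high lie outside them.
Things that resemble listed ones, but are neither listed nor needed, are in the scene too. Leave any purple or yellow look-alike of the plug alone.

How it is judged:
On the way, in this order (a step that is already met when the one before it is completed fails the run):
1. the plug's foot stands on the cover in the plain end of the track, upright (contact force between plug and case above 0.1 N and angle between plug's own z axis and vertical below 0.26 rad and z of plug in the frame of port between -0.005 and 0.005 m and horizontal distance between plug and port above 0.065 m and horizontal distance between plug and plain_end below 0.04 m), for 0.05 s.
2. the plug's foot slides on the cover on the way to the port, upright (contact force between plug and case above 0.1 N and angle between plug's own z axis and vertical below 0.26 rad and z of plug in the frame of port between -0.005 and 0.005 m and horizontal distance between plug and port between 0.02 and 0.055 m), for 0.05 s.
At the end, for the whole second after the job is handed in: The plug with the round knob is in the port: its foot at least 32 mm below the cover's top and within 15 mm of the port's centre line, upright within 10 degrees, released and at rest; the crossbar plug still stands in its block (z of plug in the frame of port below -0.032 m and horizontal distance between plug and port below 0.015 m and angle between plug's own z axis and vertical below 0.17 rad and linear speed of plug below 0.02 m/s and angular speed of plug below 0.3 rad/s and horizontal distance between tee and port above 0.1 m and angle between tee's own z axis and vertical below 0.35 rad); the robot touches nothing.
It fails at once if the plug's foot is lowered over the port from above (within 20 mm of its centre line and 12 to 45 mm over the cover) instead of being slid in (horizontal distance between plug and port below 0.02 m and z of plug in the frame of port between 0.012 and 0.045 m).
It fails at once if the crossbar plug is moved by more than 30 mm (distance of tee from where it was at the start of the episode above 0.03 m).
It also fails if it takes over 53 s, if anything falls off the work surface, if the arm or the gripper's body presses on something with over 40 N, if the wrist force passes 120 N, or if a joint passes its speed limit or range.

## Working session

There is one attempt and no reset: what is moved stays moved. The work goes in short steps, Python scripts to look and compute and a tool call to move; the robot and the scene stay as the last step left them, time stands still between calls to the robot, and variables do not carry over. Pictures are saved under pics/ and viewed, about 8 in all and at most 12, crops included, and the job is handed in when it is done.

Besides the shell and the picture viewer there is one more tool, called by a JSON object that holds its "method" and its "body", one argument or row to a line. apply_moves: Moves the arm, as the interface text tells. Its arguments: {"type":"object","properties":{"plan":{"type":"array","items":{"type":"array","items":{"type":"number"}}},"squeeze":{"type":"number"}},"required":["plan"]}

```bash
mkdir -p pics; cat > h.py <<'E'
import numpy as np, cv2
from cell import robot, cams
from scipy.spatial.transform import Rotation as R
def ray(name,px,st=None):
    c=cams.calibration(name)
    K=np.array([[c['fx'],0,c['cx']],[0,c['fy'],c['cy']],[0,0,1.]])
    u=cv2.undistortPoints(np.array([[px]],float),K,np.array(c['dist'],float))[0,0]
    d=np.array([u[0],-u[1],-1])
    if 'extrinsics' in c: T=np.linalg.inv(np.array(c['extrinsics']))
    else:
        W=np.eye(4);W[:3,:3]=R.from_euler('xyz',st['tool_rot']).as_matrix();W[:3,3]=st['tool_pos'];T=W@np.array(c['T_tool_cam'])
    return T[:3,3],T[:3,:3]@d
def at(name,px,z,st=None):
    o,d=ray(name,px,st); return o+d*(z-o[2])/d[2]
def proj(name,p,st=None):
    c=cams.calibration(name)
    K=np.array([[c['fx'],0,c['cx']],[0,c['fy'],c['cy']],[0,0,1.]])
    if 'extrinsics' in c: T=np.array(c['extrinsics'])
    else:
        W=np.eye(4);W[:3,:3]=R.from_euler('xyz',st['tool_rot']).as_matrix();W[:3,3]=st['tool_pos'];T=np.linalg.inv(W@np.array(c['T_tool_cam']))
    q=T@np.append(p,1); q=np.array([q[0],-q[1],-q[2]])
    return cv2.projectPoints(q[None],np.zeros(3),np.zeros(3),K,np.array(c['dist'],float))[0].ravel()
E
python3 - <<'E'
from h import *
st=robot.observe();print({k:np.round(v,3) for k,v in st.items()})
for n in ('top','scene'): cv2.imwrite(f'pics/{n}0.png',cams.read_camera(n))
for n in ('top','scene','wrist'):print(n,cams.calibration(n))
E
```

```text
{'time': np.float64(0.0), 'qpos': array([ 1.088,  0.343,  1.525,  0.   ,  1.275, -0.146]), 'qvel': array([-0.001,  0.001, -0.001,  0.003, -0.003,  0.001]), 'joint_efforts': array([ -0.   , -43.125, -24.421,   0.072,   0.056,  -0.   ]), 'tool_pos': array([0.173, 0.495, 0.208]), 'tool_rot': array([-1.572,  0.   , -0.337]), 'contact_force': array([-0.436, -0.619,  0.489]), 'torque': array([ 0.026, -0.003,  0.011]), 'opening': np.float64(0.092)}
top {'fx': 624.2542836937167, 'fy': 624.2542836937167, 'cx': 330.29986601926214, 'cy': 246.96168285030217, 'dist': array([-0.09974897,  0.        ,  0.        ,  0.        ,  0.        ]), 'extrinsics': array([[-2.81157263e-04, -9.99828544e-01, -1.85149407e-02,
        -2.90517821e-02],
       [ 9.90881280e-01, -2.77320389e-03,  1.34709313e-01,
        -5.10166032e-01],
       [-1.34737562e-01, -1.83082336e-02,  9.90712167e-01,
        -1.20854424e+00],
       [ 0.00000000e+00,  0.00000000e+00,  0.00000000e+00,
         1.00000000e+00]])}
scene {'fx': 531.3178459528737, 'fy': 531.3178459528737, 'cx': 307.0675764370358, 'cy': 238.14573712777317, '
[... 180 characters left out ...]
196,  0.80308129,  0.22454326],
       [ 0.79580038, -0.10791742,  0.5958654 , -1.33026667],
       [ 0.        ,  0.        ,  0.        ,  1.        ]])}
wrist {'fx': 334.569953144669, 'fy': 334.569953144669, 'cx': 323.80749101589754, 'cy': 234.20244838432632, 'dist': array([-0.04777891,  0.        ,  0.        ,  0.        ,  0.        ]), 'T_tool_cam': array([[ 1.97848047e-04, -9.52716799e-01, -3.03859609e-01,
        -8.31093957e-02],
       [-2.68632486e-04,  3.03859554e-01, -9.52716799e-01,
        -1.75515691e-01],
       [ 9.99999944e-01,  2.70119720e-04, -1.95812663e-04,
        -2.48602162e-04],
       [ 0.00000000e+00,  0.00000000e+00,  0.00000000e+00,
         1.00000000e+00]])}
```

View pics/top0.png

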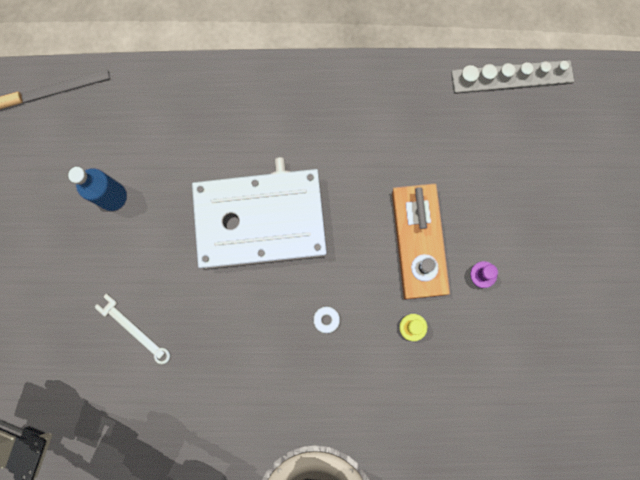

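View pics/scene0.png

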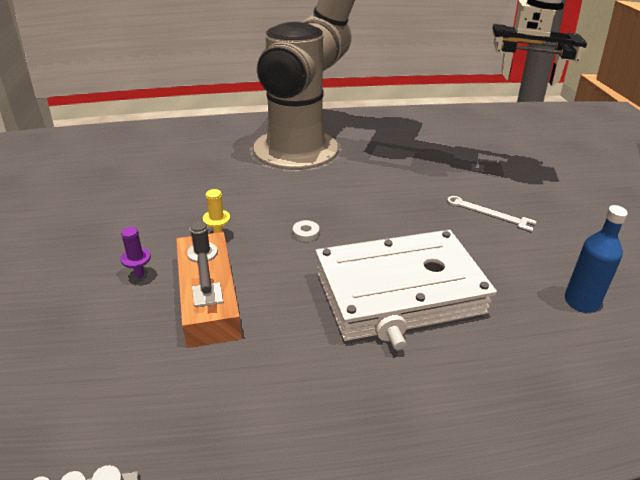

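The top view shows the plug candidates: dark round knob with a round collar in the block at (426,266), yellow loose one at (413,327), purple one at (485,274). The crossbar tee is at (420,208) and the only port is at (231,221). The knob in the block fits, because it is steel, round and shares the block with the tee. I'll confirm it in an enlarged crop.

```bash
python3 - <<'E'
from h import *
im=cv2.imread('pics/top0.png')
a=cv2.resize(im[155:305,180:345],None,fx=4,fy=4,interpolation=cv2.INTER_CUBIC)
b=cv2.resize(im[175:305,380:510],None,fx=4.6,fy=4.6,interpolation=cv2.INTER_CUBIC)
cv2.imwrite('pics/a.png',a);cv2.imwrite('pics/b.png',b)
# dark hole centroid
g=im.max(2)
m=np.zeros_like(g);m[205:238,215:248]=(g[205:238,215:248]<110)
M=cv2.moments(m,True);hc=(M['m10']/M['m00'],M['m01']/M['m00']);print('hole',hc,M['m00'],at('top',hc,.06))
# cover corners
m=((im.min(2)>150)*255).astype(np.uint8);m[:, :180]=0;m[:,340:]=0;m[:160]=0;m[285:]=0
cs,_=cv2.findContours(m,cv2.RETR_EXTERNAL,cv2.CHAIN_APPROX_NONE);c=max(cs,key=cv2.contourArea)
bx=cv2.boxPoints(cv2.minAreaRect(c));W=np.array([at('top',p,.06) for p in bx]);print(bx,W,np.linalg.norm(np.diff(W,axis=0),axis=1),W.mean(0))
for p in [(426,266),(427,268)]:print(at('top',p,.056),at('top',p,.11))
E
```

```text
hole (228.3235294117647, 218.3921568627451) 102.0 [0.56407504 0.17092957 0.06      ]
[[187.07985 169.30922]
 [316.16214 155.64168]
 [326.61206 254.33522]
 [197.52975 268.00275]] [[ 0.66459237  0.25692988  0.06      ]
 [ 0.69047527 -0.00216509  0.06      ]
 [ 0.49215576 -0.02312729  0.06      ]
 [ 0.46578675  0.2295987   0.06      ]] [0.26038457 0.19942428 0.25409792] [0.57825254 0.11530905 0.06      ]
[ 0.46923673 -0.2165669   0.056     ] [ 0.46358597 -0.20924584  0.11      ]
[ 0.46531831 -0.21843891  0.056     ] [ 0.45984249 -0.21103427  0.11      ]
```

View pics/a.png

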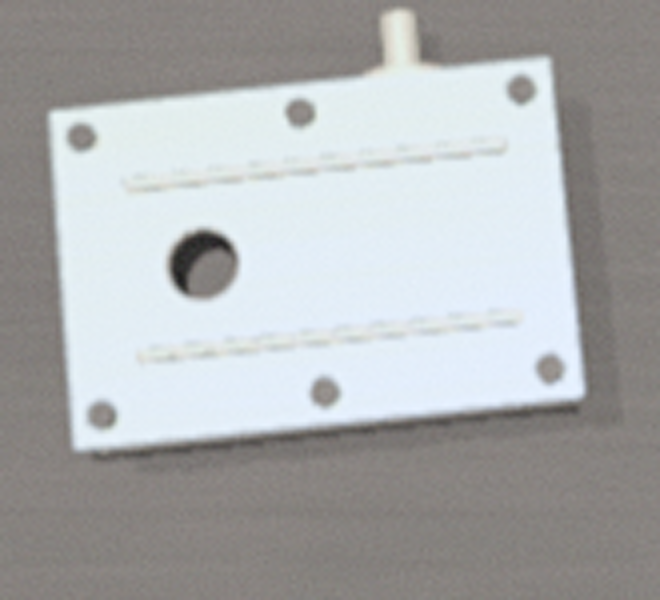

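View pics/b.png

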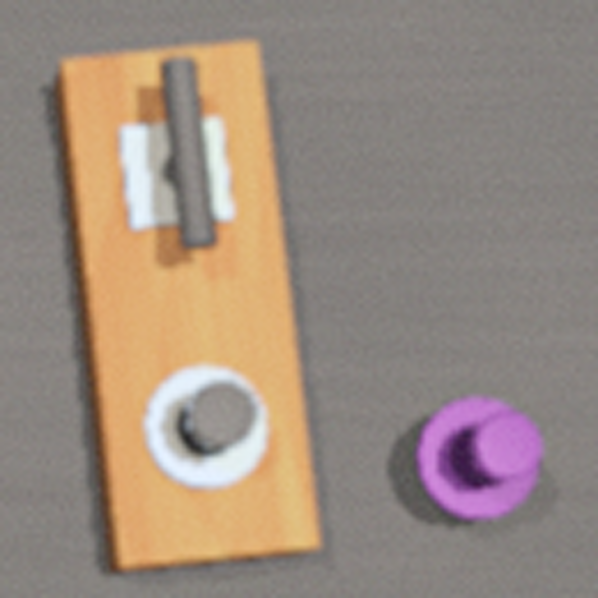

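The crop confirms it: plain round knob (top at pixel 428.1,264.4) on a round collar (centre 424.4,267.5), with the square-collared tee at (418,212). The port is at (230.4,220.6), and the plain end is the right-hand end of the cover.

```bash
python3 - <<'E'
from h import *
f=lambda p,o,s:((p[0]+.5)/s-.5+o[0],(p[1]+.5)/s-.5+o[1])
A=lambda p:at('top',f(p,(180,155),4),.06)[:2]
B=lambda p,z:at('top',f(p,(380,175),4.6),z)[:2]
C=np.array([A(p) for p in [(49,112),(550,57),(584,398),(74,451)]]);print(C,np.linalg.norm(C-np.roll(C,-1,0),axis=1),C.mean(0))
P=A((203,264));print('port',P)
u=(C[0]+C[3]-C[1]-C[2]);u/=np.linalg.norm(u);print('ydir',u,np.degrees(np.arctan2(u[1],u[0])),'port-from-centre',C.mean(0)+.055*u,'plain',P-.11*u)
print('plug collar',B((206,427),.056),'knob top',B((223,413),.11),'tee',B((177,173),.056))
bl=np.array([B(p,.05) for p in [(61,61),(259,41),(322,547),(115,572)]]);print('block',bl,np.linalg.norm(bl-np.roll(bl,-1,0),axis=1))
v=bl[0]+bl[1]-bl[2]-bl[3];v/=np.linalg.norm(v);print('block dir',v,np.degrees(np.arctan2(v[1],v[0])))
# scene camera cross-check
for n,p in [('port',[*P,.06]),('knobtop',[*B((223,413),.11),.11]),('collar',[*B((206,427),.056),.056])]:print(n,proj('scene',np.array(p)))
st=robot.observe();print(R.from_euler('xyz',st['tool_rot']).as_matrix().round(3))
im=cv2.imread('pics/scene0.png')
cv2.imwrite('pics/c.png',np.hstack([cv2.resize(im[205:325,150:260],None,fx=3.6,fy=3.6,interpolation=2),cv2.resize(im[215:335,400:500],None,fx=3.6,fy=3.6,interpolation=2)]))
E
```

```text
[[ 0.63709126  0.24621057]
 [ 0.66327812 -0.00417147]
 [ 0.49257298 -0.02120523]
 [ 0.46702057  0.22845161]] [0.25174772 0.17155289 0.25096108 0.17099538] [0.56499074 0.11232137]
port [0.55958046 0.16674514]
ydir [-0.10292103  0.99468953] 95.90740117291692 port-from-centre [0.55933008 0.16702929] plain [0.57090177 0.05732929]
plug collar [ 0.46643988 -0.21337385] knob top [ 0.46658214 -0.21319716] tee [ 0.57575273 -0.20321987]
block [[ 0.62636983 -0.15476105]
 [ 0.63508162 -0.24083761]
 [ 0.41584554 -0.26242556]
 [ 0.40561068 -0.17451583]] [0.08651629 0.22029638 0.08850352 0.22164128]
block dir [0.99561461 0.09354973] 5.367853563373116
port [434.89809741 265.45236609]
knobtop [198.98685724 225.57832257]
collar [202.6239373 251.3531311]
[[ 0.944 -0.001  0.331]
 [-0.331 -0.001  0.944]
 [-0.    -1.    -0.001]]
```

View pics/c.png

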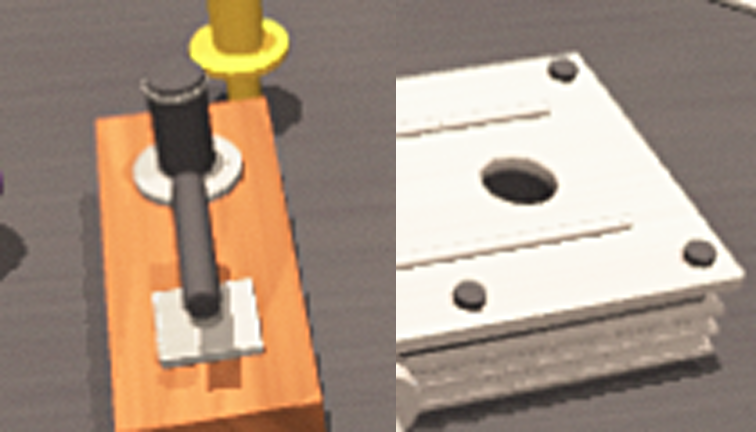

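The plug is at (0.4665, -0.2133), with plug–tee 110 mm and block 220 x 87 mm as expected. The port is at (0.5595, 0.167) and plain_end at (0.571, 0.057). The cover measures 251 x 171 mm and both cameras agree. Jaws along about 95.5° suit both the pick and the slide, so I'll move in stages.

{"method": "apply_moves", "body": {
  "plan": [
    [0.054,0,-0.028,0,-5,0,-1],
    [0.108,-0.005,-0.055,0,-10,0,-1],
    [0.162,-0.01,-0.083,0,-15,0,-1],
    [0.217,-0.01,-0.11,0,-20,0,-1],
    [0.271,-0.01,-0.138,0,-24.8,0,-1]
  ],
  "squeeze": 25
}}

```text
time: 0.72
tool_pos: [0.3847, 0.2741, 0.2187]
tool_rot: [-1.571, 0.0, 0.099]
contact_force: [0.5, 0.5, -0.0]
opening: 0.0915
```

{"method": "apply_moves", "body": {
  "plan": [
    [0.005,0,-0.057,0,0,0,-1],
    [0.01,0,-0.114,0,0,0,-1],
    [0.015,0,-0.17,0,0,0,-1],
    [0.02,0,-0.227,0,0,0,-1],
    [0.022,0,-0.284,0,0,0,-1]
  ]
}}

```text
time: 1.35
tool_pos: [0.4327, -0.0067, 0.2187]
tool_rot: [-1.571, -0.0, 0.096]
contact_force: [1.0, -0.1, -0.7]
opening: 0.0918
```

{"method": "apply_moves", "body": {
  "plan": [
    [0.003,0,-0.05,0,0,0,-0.3],
    [0.006,0,-0.1,0,0,0,-0.3],
    [0.01,0.005,-0.15,0,0,0,-0.3],
    [0.0136,0.01,-0.209,0,0,0,-0.3],
    [0.0136,0.019,-0.209,0,0,0,-0.3]
  ]
}}

```text
time: 1.98
tool_pos: [0.4664, -0.2151, 0.1989]
tool_rot: [-1.571, 0.0, 0.092]
contact_force: [-0.1, 0.6, -0.0]
opening: 0.0598
```

```bash
python3 - <<'E'
from h import *
st=robot.observe();im=cams.read_camera('wrist')
print(st['tool_pos'],st['tool_rot'],st['opening'])
q=np.array([.4665,-.2133])
for z in (.056,.11):
  p=proj('wrist',np.array([*q,z]),st);print(z,p);cv2.drawMarker(im,tuple(int(round(v)) for v in p),(0,0,255) if z<.1 else (0,255,0),0,14,1)
cv2.imwrite('pics/w1.png',im)
E
```

```text
[ 0.46643435 -0.21510378  0.19892291] [-1.57139179e+00  1.30027597e-04  9.15324005e-02] 0.05975763302163586
0.056 [325.69425996 216.57503838]
0.11 [326.02422315 233.09966765]
```

View pics/w1.png

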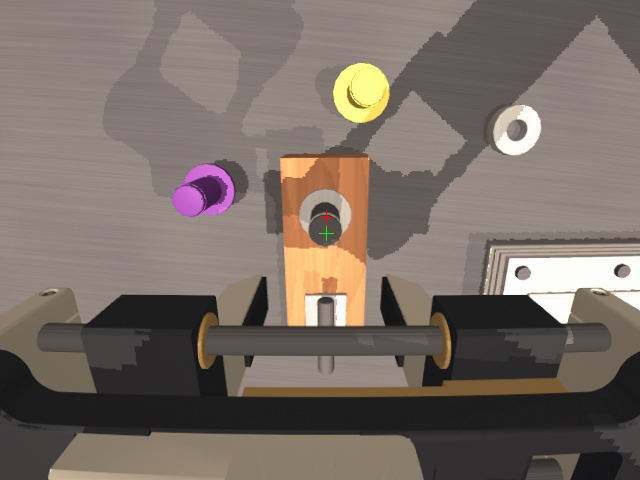

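The wrist view shows the knob top at (325,229) and the collar at (325,214). That is about 2–3 px from the prediction, roughly 2 mm in x and harmless. Descending.

{"method": "apply_moves", "body": {
  "plan": [
    [-0.001,0.03,0.0015,0,0,0,-0.3],
    [-0.001,0.06,0.0015,0,0,0,-0.3],
    [-0.001,0.09,0.0015,0,0,0,-0.3],
    [-0.001,0.114,0.0015,0,0,0,-0.3],
    [-0.001,0.114,0.0015,0,0,0,-0.3]
  ]
}}

```text
time: 2.65
tool_pos: [0.4639, -0.208, 0.0844]
tool_rot: [-1.568, 0.003, 0.097]
contact_force: [1.1, 0.2, 0.5]
opening: 0.0596
```

{"method": "apply_moves", "body": {
  "plan": [
    [0,0,0,0,0,0,1],
    [0,0,0,0,0,0,1],
    [0,0,0,0,0,0,1],
    [0,0,0,0,0,0,1],
    [0,0,0,0,0,0,1]
  ],
  "squeeze": 30
}}

```text
time: 3.28
tool_pos: [0.4659, -0.211, 0.0866]
tool_rot: [-1.572, -0.002, 0.096]
contact_force: [-0.3, -3.8, 5.8]
opening: 0.0265
```

{"method": "apply_moves", "body": {
  "plan": [
    [0,-0.015,0,0,0,0,1],
    [0,-0.04,0,0,0,0,1],
    [0,-0.065,0,0,0,0,1],
    [0,-0.09,0,0,0,0,1],
    [0,-0.09,0,0,0,0,1]
  ]
}}

```text
time: 3.9
tool_pos: [0.4659, -0.2103, 0.1774]
tool_rot: [-1.572, -0.003, 0.096]
contact_force: [-0.7, 0.2, -3.3]
opening: 0.0264
```

```bash
python3 - <<'E'
from h import *
S=[]
for i in range(4):
  st=robot.observe();S.append(np.r_[st['tool_pos'],st['tool_rot'],st['opening'],st['contact_force']]);im=cams.read_camera('scene')
S=np.array(S);print(S.mean(0).round(4),S.std(0).round(4))
cv2.imwrite('pics/s2.png',cv2.resize(im[100:340,110:430],None,fx=2,fy=2,interpolation=2))
E
```

```text
[ 0.465  -0.2098  0.1758 -1.5704  0.      0.0961  0.0264 -0.3226  0.1067
 -3.0302] [5.000e-04 3.000e-04 1.100e-03 1.200e-03 1.700e-03 0.000e+00 2.000e-04
 2.524e-01 2.689e-01 1.854e-01]
```

View pics/s2.png

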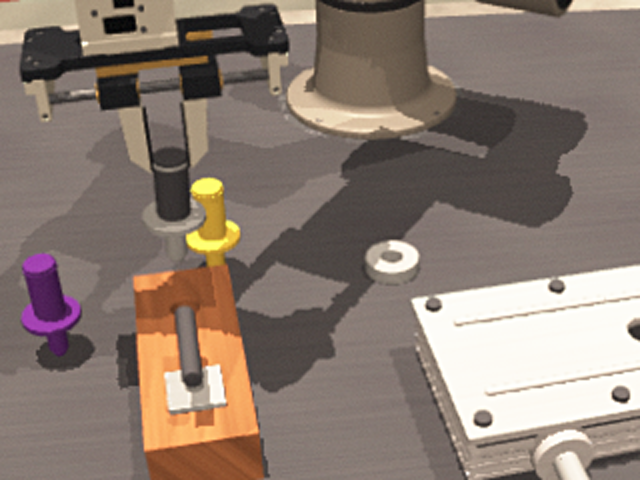

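The plug is held upright and clear of the block (knob top at crop (170,158)), the load is about 3 N and the tee is undisturbed. Carrying it to the plain end.

{"method": "apply_moves", "body": {
  "plan": [
    [0.005,0,0.025,0,0,0,1],
    [0.014,0,0.065,0,0,0,1],
    [0.025,0,0.11,0,0,0,1],
    [0.037,0,0.155,0,0,0,1],
    [0.049,0,0.196,0,0,0,1]
  ],
  "squeeze": 40
}}

```text
time: 4.72
tool_pos: [0.4946, -0.0087, 0.1747]
tool_rot: [-1.57, 0.002, 0.096]
contact_force: [0.4, -0.1, -2.4]
opening: 0.026
```

```bash
python3 - <<'E'
from h import *
for z in (.19,.2,.21):print(z,proj('scene',np.array([.465,-.21,z])))
st=robot.observe();p=np.array(st['tool_pos']);M=R.from_euler('xyz',st['tool_rot']).as_matrix()
print(p,M.T@(np.array([.571,.057,p[2]])-p))
E
```

```text
0.19 [195.18646939 183.09052667]
0.2 [194.43720218 177.54763563]
0.21 [193.68173424 171.93096984]
[ 0.49460362 -0.00870262  0.1747226 ] [ 0.08234673 -0.00012705  0.058071  ]
```

{"method": "apply_moves", "body": {
  "plan": [
    [0.02,0,0.014,0,0,0,1],
    [0.045,0,0.03,0,0,0,1],
    [0.068,0,0.046,0,0,0,1],
    [0.082,0,0.058,0,0,0,1],
    [0.082,0.01,0.058,0,0,0,1]
  ]
}}

```text
time: 5.35
tool_pos: [0.5716, 0.056, 0.1646]
tool_rot: [-1.571, 0.001, 0.098]
contact_force: [-0.6, -0.3, -3.6]
opening: 0.0263
```

```bash
python3 - <<'E'
from h import *
S=[]
for i in range(3):
  st=robot.observe();S.append(np.r_[st['tool_pos'],st['tool_rot'],st['contact_force']]);im=cams.read_camera('top')
  if i==0: sc=cams.read_camera('scene')
S=np.array(S);print(S.mean(0).round(4))
a=cv2.resize(im[140:290,180:350],None,fx=2.3,fy=2.3,interpolation=2);b=cv2.resize(sc[140:350,280:500],(391,345),interpolation=2)
b=cv2.resize(b,(b.shape[1],a.shape[0]));cv2.imwrite('pics/s3.png',np.hstack([a,b]))
E
```

```text
[ 0.5703  0.0553  0.164  -1.5704  0.0032  0.0965 -0.7221 -0.4915 -2.9191]
```

View pics/s3.png

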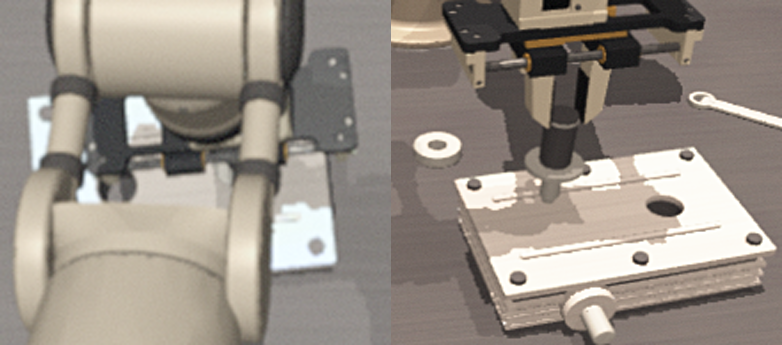

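The scene crop shows the plug upright over the plain end between the ribs, its foot about 29 mm over the cover, with the port further along the track. Lowering in stages, watching the force.

{"method": "apply_moves", "body": {
  "plan": [
    [0,0.006,0,0,0,0,1],
    [0,0.013,0,0,0,0,1],
    [0,0.019,0,0,0,0,1],
    [0,0.023,0,0,0,0,1],
    [0,0.023,0,0,0,0,1]
  ]
}}

```text
time: 6.18
tool_pos: [0.5711, 0.0552, 0.1424]
tool_rot: [-1.571, 0.001, 0.096]
contact_force: [0.3, -0.1, -2.4]
opening: 0.0263
```

{"method": "apply_moves", "body": {
  "plan": [
    [0,0.001,0,0,0,0,1],
    [0,0.002,0,0,0,0,1],
    [0,0.003,0,0,0,0,1],
    [0,0.0035,0,0,0,0,1],
    [0,0.004,0,0,0,0,1]
  ]
}}

```text
time: 6.8
tool_pos: [0.5713, 0.0552, 0.1388]
tool_rot: [-1.571, -0.0, 0.096]
contact_force: [0.2, -1.1, -2.7]
opening: 0.026
```

{"method": "apply_moves", "body": {
  "plan": [
    [0,0.0005,0,0,0,0,1],
    [0,0.001,0,0,0,0,1],
    [0,0.0015,0,0,0,0,1],
    [0,0.002,0,0,0,0,1],
    [0,0.002,0,0,0,0,1]
  ]
}}

```text
time: 7.42
tool_pos: [0.5713, 0.0552, 0.1368]
tool_rot: [-1.571, 0.0, 0.096]
contact_force: [-0.3, 0.7, -2.1]
opening: 0.0263
```

{"method": "apply_moves", "body": {
  "plan": [
    [0,0.0005,0,0,0,0,1],
    [0,0.001,0,0,0,0,1],
    [0,0.0015,0,0,0,0,1],
    [0,0.0015,0,0,0,0,1],
    [0,0.0015,0,0,0,0,1]
  ]
}}

```text
time: 8.05
tool_pos: [0.5713, 0.0552, 0.1354]
tool_rot: [-1.571, -0.0, 0.096]
contact_force: [-0.5, 0.2, -2.1]
opening: 0.0259
```

{"method": "apply_moves", "body": {
  "plan": [
    [0,0.0005,0,0,0,0,1],
    [0,0.001,0,0,0,0,1],
    [0,0.0015,0,0,0,0,1],
    [0,0.0015,0,0,0,0,1],
    [0,0.0015,0,0,0,0,1]
  ]
}}

```text
time: 8.68
tool_pos: [0.5722, 0.0553, 0.1352]
tool_rot: [-1.571, -0.003, 0.096]
contact_force: [-0.1, 1.0, 6.4]
opening: 0.0263
```

Contact at TCP z 0.135 as expected, pressing about 9 N. Sliding toward the port, first 70 mm.

{"method": "apply_moves", "body": {
  "plan": [
    [0,0,0.008,0,0,0,1],
    [0,0,0.022,0,0,0,1],
    [0,0,0.037,0,0,0,1],
    [0,0,0.053,0,0,0,1],
    [0,0,0.065,0,0,0,1]
  ]
}}

```text
time: 9.3
tool_pos: [0.5661, 0.1191, 0.1351]
tool_rot: [-1.573, -0.003, 0.097]
contact_force: [0.2, -4.4, 6.1]
opening: 0.0259
```

{"method": "apply_moves", "body": {
  "plan": [
    [0,0,0.006,0,0,0,1],
    [0,0,0.012,0,0,0,1],
    [0,0,0.018,0,0,0,1],
    [0,0,0.022,0,0,0,1],
    [0,0,0.022,0,0,0,1]
  ]
}}

```text
time: 9.93
tool_pos: [0.564, 0.141, 0.1351]
tool_rot: [-1.573, -0.003, 0.096]
contact_force: [0.9, -3.3, 6.9]
opening: 0.0263
```

{"method": "apply_moves", "body": {
  "plan": [
    [-0.0002,0,0.005,0,0,0,1],
    [-0.0004,0,0.011,0,0,0,1],
    [-0.0007,0,0.017,0,0,0,1],
    [-0.001,0,0.022,0,0,0,1],
    [-0.001,0,0.025,0,0,0,1]
  ]
}}

```text
time: 10.55
tool_pos: [0.5587, 0.1672, 0.1329]
tool_rot: [-1.57, 0.002, 0.096]
contact_force: [-1.0, -0.0, -3.2]
opening: 0.0262
```

The force is back to the plug's weight and the TCP dipped 2 mm, so the foot is over the port. Lowering along it.

{"method": "apply_moves", "body": {
  "plan": [
    [0,0.004,0,0,0,0,1],
    [0,0.01,0,0,0,0,1],
    [0,0.017,0,0,0,0,1],
    [0,0.024,0,0,0,0,1],
    [0,0.03,0,0,0,0,1]
  ]
}}

```text
time: 11.18
tool_pos: [0.5594, 0.1665, 0.1032]
tool_rot: [-1.571, 0.0, 0.096]
contact_force: [0.3, 0.0, -2.5]
opening: 0.0261
```

{"method": "apply_moves", "body": {
  "plan": [
    [0,0.002,0,0,0,0,1],
    [0,0.004,0,0,0,0,1],
    [0,0.006,0,0,0,0,1],
    [0,0.0065,0,0,0,0,1],
    [0,0.0065,0,0,0,0,1]
  ]
}}

```text
time: 11.8
tool_pos: [0.5596, 0.1666, 0.0974]
tool_rot: [-1.571, -0.0, 0.096]
contact_force: [-0.9, 0.8, -2.1]
opening: 0.0259
```

{"method": "apply_moves", "body": {
  "plan": [
    [0,0.0005,0,0,0,0,1],
    [0,0.001,0,0,0,0,1],
    [0,0.0015,0,0,0,0,1],
    [0,0.002,0,0,0,0,1],
    [0,0.0022,0,0,0,0,1]
  ]
}}

```text
time: 12.42
tool_pos: [0.5603, 0.1664, 0.0964]
tool_rot: [-1.571, -0.002, 0.096]
contact_force: [-1.3, -2.1, 6.9]
opening: 0.0263
```

The collar is seated on the cover (about 9 N). Opening, then rising.

{"method": "apply_moves", "body": {
  "plan": [
    [0,-0.0005,0,0,0,0,-0.3],
    [0,-0.0005,0,0,0,0,-0.3],
    [0,-0.0005,0,0,0,0,-0.3],
    [0,-0.0005,0,0,0,0,-0.3],
    [0,-0.0005,0,0,0,0,-0.3]
  ]
}}

```text
time: 13.05
tool_pos: [0.5595, 0.1666, 0.0955]
tool_rot: [-1.571, 0.0, 0.096]
contact_force: [-1.1, 0.1, -0.6]
opening: 0.0596
```

{"method": "apply_moves", "body": {
  "plan": [
    [0,-0.01,0,0,0,0,-0.3],
    [0,-0.035,0,0,0,0,-0.3],
    [0,-0.065,0,0,0,0,-0.3],
    [0,-0.1,0,0,0,0,-0.3],
    [0,-0.12,0,0,0,0,-0.3]
  ]
}}

```text
time: 13.68
tool_pos: [0.5602, 0.1667, 0.2185]
tool_rot: [-1.57, -0.004, 0.096]
contact_force: [0.2, -0.3, 0.0]
opening: 0.06
```

```bash
python3 - <<'E'
from h import *
st=robot.observe();print(st['time'],st['tool_pos'],st['contact_force'],st['opening'])
im=cams.read_camera('scene');w=cams.read_camera('wrist')
print([proj('scene',np.array([.5595,.167,z])) for z in (.066,.12)])
cv2.imwrite('pics/end.png',np.hstack([cv2.resize(im[120:350,170:500],(430,300),interpolation=2),cv2.resize(w,(370,300))]))
E
```

```text
13.675 [0.5601954  0.16674025 0.21849746] [ 0.24217611 -0.32312163  0.01849989] 0.060031330415093946
[array([435.56749327, 262.58478348]), array([440.56138148, 236.08127167])]
```

View pics/end.png

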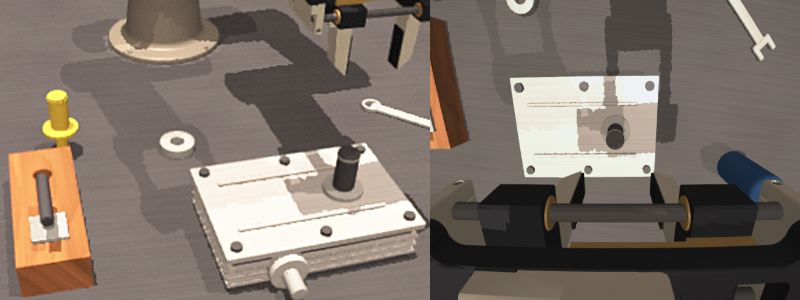

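The plug stands upright in the port, with its collar on the cover at crop (343,189) and its knob top at (348,150), about 4 px from prediction. The gripper is clear and the tee is still in its block. Handing in.

```bash
python3 -c "
from cell import robot
print(robot.hand_in())"
```

```text
the job is handed in; nothing more can be done
None
```

I took the round-knob plug out of the block and set its foot down at the plain end of the track. I slid it about 110 mm along the cover while pressing with about 9 N, lowered it into the port until the collar seated, and released it. The job was handed in at about 14 s of the 53 s allowed; the hand-in reports no verdict.

- **Contact:** The force on the gripper showed contact at set-down, during the slide and when the collar seated. It fell back to the plug's own weight as the foot passed over the port, and the foot then dipped about 2 mm. It read zero after release.
- **Final images:** The plug stands upright with its collar on the cover, within a few pixels of where it should appear. The crossbar plug is still standing in its block, and the gripper is clear.
- **Small disagreements:** Before the grasp, the wrist camera put the plug 2–4 px (about 2–3 mm) off my measured position. The gripper showed an opening of 26 mm on the 28 mm knob. Neither caused a problem.

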